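# Get the foam boat out from behind the paint bottles

### The arm

A 6-joint arm with a two-finger parallel gripper is mounted at the origin on the work surface. World frame = base frame: x ahead of the robot, y to its left, z up, the work surface at z = 0. Lengths are in mm, angles in rad, forces in N, time in s.
With the tool pointing down it reaches from about 300 to 775 mm from the base axis. Payload 14.6 kg.
Tool frame: the origin (TCP) lies between the finger pads; the fingertips stand manip.tip_reach ahead of it and the grasp point (between the pads) lies 5 mm behind it (manip.tip_reach is the distance from the TCP to the fingertips, in mm); z points along the fingers, y is the line along which they close (so a half turn about z gives the same grasp; the last joint's range is limited). The gripper opens to 94 mm and grips with 3 to 60 N. Pads are 16 mm wide; open, the fingers measure 119 mm over their backs; the gripper's body (75 mm by 177 mm) begins 78 mm behind the grasp point.
Start: joints at [-1.356, 0.3, 1.521, -0, 1.321, -0.067], TCP at [152.94, -528.298, 180.346] pointing down, gripper open.
Joint ranges: [-3.03, 3.03], [-0.79, 2.21], [0.23, 2.52], [-1.04, 4.18], [0, 3.07], [-2.55, 2.55]. Speed limits (rad/s): [2.22, 2.22, 2.57, 3.14, 3.14, 3.14].

### API

Orientations are given as [roll, pitch, yaw] about the fixed x, y, z axes, in that order (R = Rz(yaw) Ry(pitch) Rx(roll)).
In Python, from cell import manip gives the robot as it stands. The module is installed in compiled form; this text tells all that it offers.
- The arm moves only by the shell command python3 -m creep 'ROWS' [FORCE]. ROWS is JSON, a list of rows, each a list of 3 entries, a list of its own where there are three numbers: the opening, from -1 (shut) to 1 (fully open), then the shift along the tool's x, y, z in cm, then the turn about the tool's z in units of 5 degrees (1.0 is 5 degrees). In form: [[grip, [tx, ty, tz], roll], ...]. A call has 1 to 12 rows; each row is the pose to reach, as a shift and turn from the pose commanded when the call began, along the tool's axes at that moment; what a row does not reach only later rows make up. A row lasts 1/10 s, in which the tool goes at most 50 mm and 8.59 degrees, less where a joint would pass 70% of its speed; a pose out of reach is approached as far as the arm can. A call with a gripper value outside its range is refused whole. The fingers move at their own pace and stop on an object; FORCE is the grip in N (left out, the last holds). Time passes only in rows, so rows that repeat a pose let the fingers close. It gives the time, the measured TCP pose, the force, the opening and the grip force at its end, in the units of the state.
- manip.read_state(): the state, without advancing time (a new reading comes with each control period).
- manip.camera(name): name is "side" or "top"; returns the picture (480x640x3 uint8, red, green, blue); there is no depth.
- manip.camera_params(name): a dict with "fovy" (degrees; the focal length in pixels is half the picture's height over the tangent of half this angle, whatever the lens; pixels are square), "cx", "cy" (the principal point, pixels), "origin" and "attitude" of the camera in the world. Camera axes: x right, y down, z forward; pixel columns grow to the right and rows downward; lengths in mm; the calibration is good to about 2 mm. A picture is of the moment at which its call begins. camera_params takes no time and is no camera call.
- manip.sign_off(): hands the job in; it is judged then, once.
The state is a dict: "clock": time; "joints": joint angles; "qd": joint speeds; "effort": joint torques, N m; "eef_pos": TCP position; "eef_rot": TCP orientation; "wrist_force": force on the tool from outside, world axes, zero at the start; "moment": the same for the moment, N m; "finger_gap": finger opening in mm; "finger_force": force on a finger pad.
Only numpy, scipy, OpenCV 4.12 (cv2) and the standard library are available. Lean on these libraries where they do the work, as an engineer would, in place of code of your own. Each camera call takes 0.05 s, during which the arm holds its last target. There are 200 camera calls.

### The job

The half-carved foam boat is hemmed in by three paint bottles. Leaving the boat where it is, first stand all three bottles in the green side tray; then lay the boat upright on the carving board in the middle of the drawn outline, lengthwise along it, while the bottles wait in the tray; finally stand each bottle back in the middle of the coaster of its own colour. Keep the bottles upright throughout and do not disturb the cup of pencils.

Things in the scene. Friction and masses are not known exactly. Their poses are not given: they have to be found in the camera images.
- bottle_red: Upright red craft-paint bottle: straight cylinder 40 mm in diameter and 92 mm tall, with a narrower white cap (32 mm) on top, 112 mm tall overall, paper band around its middle, about 120 g. Stands on the coaster of its own colour at the start. Origin: centre of its underside; z up along its axis.
- bottle_yellow: Upright yellow craft-paint bottle: straight cylinder 40 mm in diameter and 92 mm tall, with a narrower white cap (32 mm) on top, 112 mm tall overall, paper band around its middle, about 120 g. Stands on the coaster of its own colour at the start. Origin: centre of its underside; z up along its axis.
- bottle_blue: Upright blue craft-paint bottle: straight cylinder 40 mm in diameter and 92 mm tall, with a narrower white cap (32 mm) on top, 112 mm tall overall, paper band around its middle, about 120 g. Stands on the coaster of its own colour at the start. Origin: centre of its underside; z up along its axis.
- boat: Half-carved boat of rigid white foam, about 40 g: hull 62 mm long (its x) and 32 mm high, flat parallel sides 42 mm apart (its y) from the stern to 10 mm ahead of the origin, then a pointed bow at +x; a small cabin 26 x 22 mm on top reaches 46 mm. It starts on the storage board amid the bottles, about along the coasters' x. Origin: middle of its length and width, underside.
- coaster_red: The red coaster, home of that bottle: fixed flat disc 52 mm in diameter, 2 mm thick, with a tab of the same colour 26 mm wide sticking out 34 mm along its -x (robot side). It lies on a plywood storage board 8 mm thick. Origin: disc centre, underside. The coasters stand in front of the boat and to its left and right (centres about 60 mm away); the colours change places. Their yaw is equal.
- coaster_yellow: The yellow coaster, home of that bottle: fixed flat disc 52 mm in diameter, 2 mm thick, with a tab of the same colour 26 mm wide sticking out 34 mm along its -x (robot side). It lies on a plywood storage board 8 mm thick. Origin: disc centre, underside. The coasters stand in front of the boat and to its left and right (centres about 60 mm away); the colours change places. Their yaw is equal.
- coaster_blue: The blue coaster, home of that bottle: fixed flat disc 52 mm in diameter, 2 mm thick, with a tab of the same colour 26 mm wide sticking out 34 mm along its -x (robot side). It lies on a plywood storage board 8 mm thick. Origin: disc centre, underside. The coasters stand in front of the boat and to its left and right (centres about 60 mm away); the colours change places. Their yaw is equal.
- tray: Fixed empty open green plastic side tray, outside 230 mm (its x) by 100 mm (its y) and 18 mm high, walls and floor 4 mm thick, so bottles stand 4 mm above its origin. Origin: centre of its underside. It lies to the left or the right of the storage board.
- board: Fixed wooden carving board 190 mm (its x) by 170 mm (its y), 18 mm thick, with a dark rectangular outline 88 x 68 mm (line 4 mm wide) drawn around its centre, long side along its x. Origin: centre of its underside; the top is 18 mm above. It lies on the other side from the tray.
- cup: Bystander: loose white ceramic cup, 72 mm in diameter and 90 mm tall, with three pencils standing up to 150 mm, beyond the work. Origin: centre of its underside.
Mind the look-alikes: they are no part of the job. Leave any turquoise look-alike of the bottle_yellow alone. There is more than one size of the bottle_blue; the job needs the smaller.

How it is judged:
By the outcome, as a careful person would: the job done as asked, in the order asked, and still so for the second after the job is handed in, with the robot touching nothing.
It also fails if it takes over 138 s, if anything falls off the work surface, if the arm or the gripper's body presses on something with over 40 N, if the wrist force passes 120 N, or if a joint passes its speed limit or range.

## Working session

There is one attempt and no reset: what is moved stays moved. The work goes in short steps, Python scripts to look and compute and a shell command to move; the robot and the scene stay as the last step left them, time stands still between calls to the robot, and variables do not carry over. Pictures are saved under pics/ and viewed, at most 14 in all, crops included, and the job is handed in when it is done.

```bash
mkdir -p pics; ls; python3 - <<'E'
from cell import manip
import cv2
print(manip.read_state(), manip.tip_reach)
for n in("side","top"):
    print(n,manip.camera_params(n)); cv2.imwrite(f"pics/{n}0.png",manip.camera(n)[:,:,::-1])
E
```

```text
pics
{'clock': 0.0, 'joints': array([-1.35558655e+00,  3.00462372e-01,  1.52155575e+00,  2.25953826e-05,
        1.32067236e+00, -6.66492470e-02]), 'qd': array([ 0.00083143,  0.00040797,  0.00135946,  0.00215461, -0.00101243,
       -0.0008167 ]), 'effort': array([ 2.37617569e-03, -5.31810200e+01, -3.52734303e+01,  7.09101255e-02,
        2.43897020e-02, -1.34877673e-04]), 'eef_pos': array([ 152.8971729 , -528.03726584,  179.80184004]), 'eef_rot': array([-3.14049872e+00, -9.49528034e-05,  2.81853364e-01]), 'wrist_force': array([-0.72939315, -0.21110468, -0.38002866]), 'moment': array([-0.03101804, -0.02976696,  0.00287443]), 'finger_force': 0.0, 'finger_gap': 94.10981131617274} 14.0
side {'fovy': 55.32178470484486, 'cx': 322.883995468265, 'cy': 241.48098791742493, 'origin': array([ 312.47085611, -457.25727588,  653.94901154]), 'attitude': array([-2.43510056,  0.01161987, -0.56734675])}
top {'fovy': 57.045195733515385, 'cx': 325.99817462647496, 'cy': 239.95266249445086, 'origin': array([5.72527161e+02, 4.38524844e-02, 8.08178901e+02]), 'attitude': array([-3.12210821,  0.02456254, -1.55248366])}
```

View pics/side0.png

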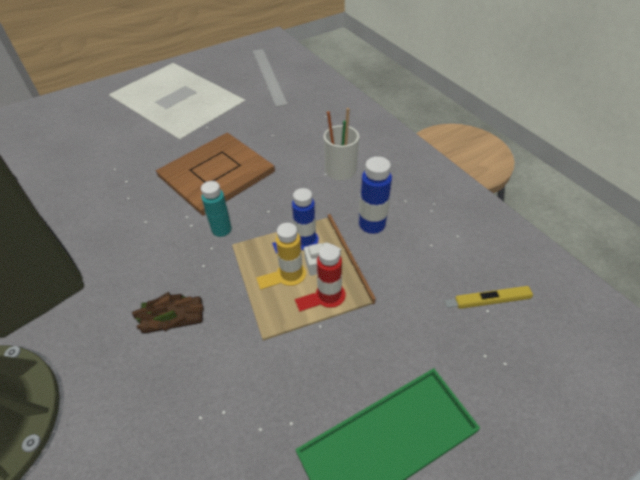

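View pics/top0.png

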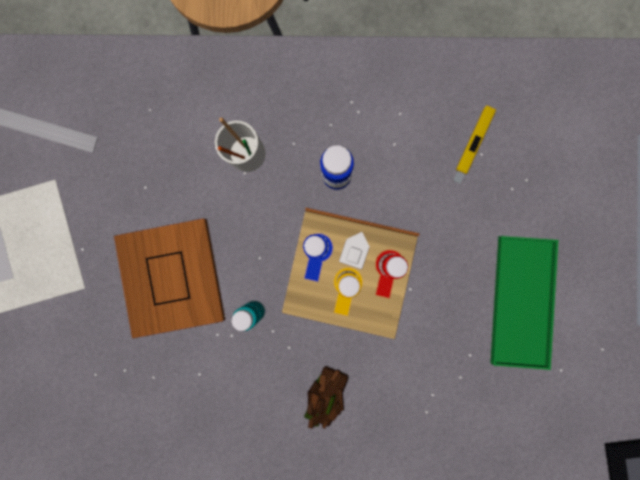

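Side view: yellow bottle in front (289,255), blue on the left (304,220), red on the right (329,275), boat between them (315,255). Top view: blue cap (315,246), yellow cap (348,287), red cap (396,267), boat (354,250), outline (168,278), tray (525,302), big blue decoy (337,165) and turquoise decoy (245,318).

```bash
cat > h.py <<'E'
import numpy as np, cv2
from cell import manip
from scipy.spatial.transform import Rotation as Ro
P={n:manip.camera_params(n) for n in("side","top")}
def ray(n,uv):
    p=P[n]; f=240/np.tan(np.radians(p["fovy"]/2))
    d=np.array([(uv[0]-p["cx"])/f,(uv[1]-p["cy"])/f,1.])
    return p["origin"],Ro.from_euler("xyz",p["attitude"]).as_matrix()@d
def onz(n,uv,z):
    o,d=ray(n,uv); return o+d*(z-o[2])/d[2]
def tri(us,ut):
    (a,d),(b,e)=ray("side",us),ray("top",ut)
    t=np.linalg.lstsq(np.c_[d,-e],b-a,rcond=None)[0]
    p,q=a+d*t[0],b+e*t[1]; return (p+q)/2,np.linalg.norm(p-q)
def proj(n,X):
    p=P[n]; f=240/np.tan(np.radians(p["fovy"]/2))
    c=Ro.from_euler("xyz",p["attitude"]).as_matrix().T@(np.array(X,float)-p["origin"])
    return np.array([p["cx"]+f*c[0]/c[2],p["cy"]+f*c[1]/c[2]])
def shot(n,name):
    im=manip.camera(n)[:,:,::-1].copy(); cv2.imwrite(f"pics/{name}.png",im); return im
def crop(im,x,y,w,h,k,name): cv2.imwrite(f"pics/{name}.png",cv2.resize(im[y:y+h,x:x+w],None,fx=k,fy=k,interpolation=cv2.INTER_CUBIC))
E
python3 - <<'E'
from h import *
t=cv2.imread("pics/top0.png"); s=cv2.imread("pics/side0.png")
crop(t,275,200,160,120,5,"tc"); crop(s,225,180,160,120,5,"sc")
E
```

```text
(no output)
```

View pics/tc.png

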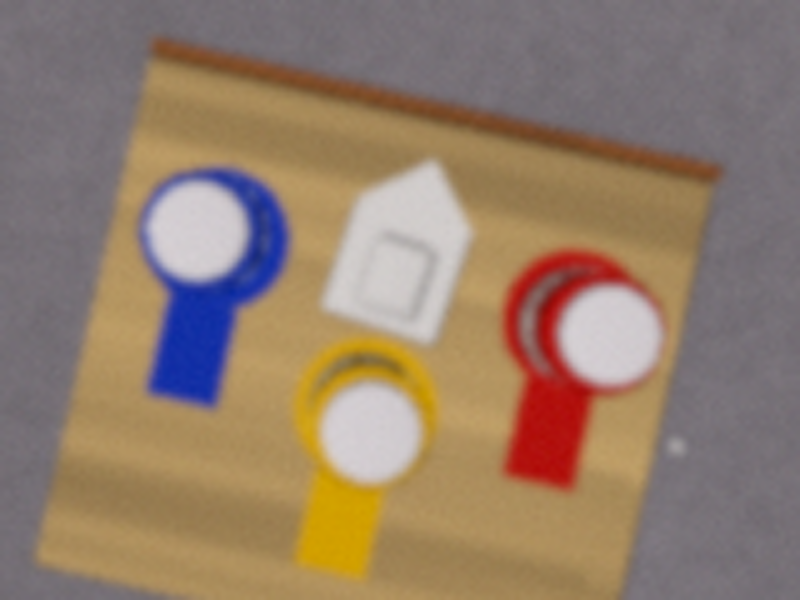

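View pics/sc.png

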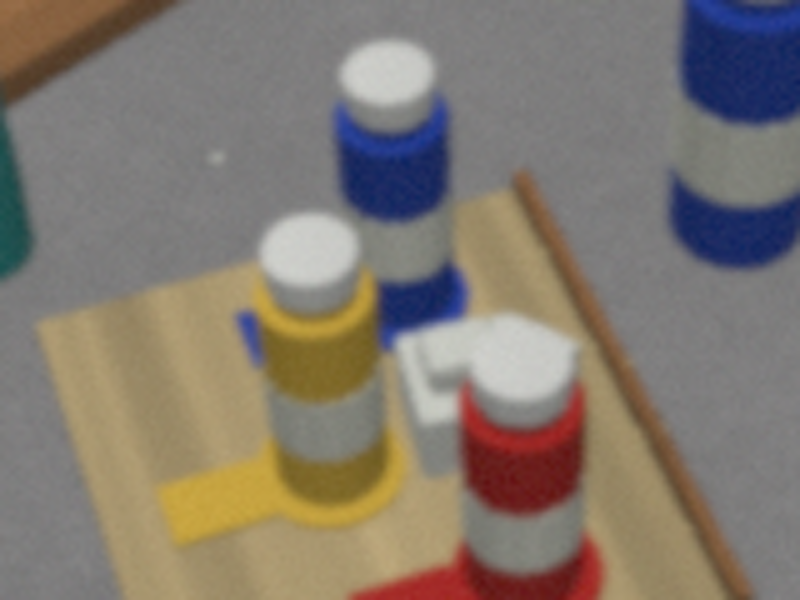

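The top crop shows blue cap centre (197,231), yellow cap (371,432), red cap (609,336), and the boat with bow up, tip at (433,158) and stern corners (323,308) and (435,345). The side crop shows cap tops at (387,72), (309,248) and (523,362).

```bash
cat >> h.py <<'E'
def whites(im,thr=190,amin=30,amax=900):
    k=4; b=cv2.resize(im,None,fx=k,fy=k,interpolation=cv2.INTER_CUBIC)
    m=(b.min(2)>thr).astype(np.uint8)
    cs,_=cv2.findContours(m,cv2.RETR_EXTERNAL,cv2.CHAIN_APPROX_NONE)
    out=[]
    for c in cs:
        a=cv2.contourArea(c)/k/k
        if amin<a<amax and len(c)>5:
            e=cv2.fitEllipse(c); out.append(((np.array(e[0])+.5)/k-.5,np.array(e[1])/k,a))
    return out
E
python3 - <<'E'
from h import *
np.set_printoptions(precision=1,suppress=True)
t=cv2.imread("pics/top0.png"); s=cv2.imread("pics/side0.png")
print("top")
for w in whites(t,185): print(*w)
print("side")
for w in whites(s,205): print(*w)
c=lambda x,y,ox,oy:((x+.5)/5-.5+ox,(y+.5)/5-.5+oy)
for n,a,b in(("blue",(387,72),(197,231)),("yel",(309,248),(371,432)),("red",(523,362),(609,336))):
    print(n,*tri(c(*a,225,180),c(*b,275,200)))
print("bigblue",*tri((377,167),(337,159)),"turq",*tri((210,188),(242,320)),"pencil")
# tray rim by green mask
m=cv2.inRange(cv2.cvtColor(t,cv2.COLOR_BGR2HSV),(50,90,40),(75,255,255))
r=cv2.minAreaRect(max(cv2.findContours(m,0,1)[0],key=cv2.contourArea)); bp=cv2.boxPoints(r); print(r)
Q=np.array([onz("top",p,18) for p in bp]); print(Q, Q.mean(0),[np.linalg.norm(Q[i]-Q[i-1]) for i in range(4)])
E
```

```text
top
[240.8 320.5] [17.2 17.4] 234.9375
[ 20.5 293.2] [22.9 49.6] 345.90625
[348.7 286. ] [17.7 17.9] 247.6875
[396.6 266.7] [17.3 18. ] 245.03125
[ 15.7 263.5] [10.  13.5] 90.34375
[313.9 245.7] [17.4 17.5] 238.5625
[354.6 251. ] [23.8 34. ] 598.53125
[336.2 158.8] [25.1 25.4] 500.40625
[239.5 149.8] [ 6.9 20.2] 76.5625
[252.2 143.1] [ 7.8 14.6] 69.875
side
blue [576.8  35.2 123.6] 1.3813428297702384
yel [515.6 -19.8 123.9] 1.3907109608265422
red [547.  -93.1 122. ] 2.3380819331839215
bigblue [707.3   2.3 144.6] 0.4308170363961228 turq [457.2 147.8 110.7] 0.7893224404850536 pencil
((524.13232421875, 302.3832702636719), (60.44456100463867, 130.49539184570312), 3.5763344764709473)
[[ 371.  -273.5   18. ]
 [ 601.1 -285.3   18. ]
 [ 596.3 -391.    18. ]
 [ 367.  -378.7   18. ]] [ 483.9 -332.1   18. ] [np.float64(105.26505644566235), np.float64(230.41908750038374), np.float64(105.80778957237943), np.float64(229.62547647565796)]
```

```bash
cat >> h.py <<'E'
def go(x,y,z,yaw=None):
    s=manip.read_state(); R=Ro.from_euler("xyz",s["eef_rot"]).as_matrix()
    cy=s["eef_rot"][2]; d=R.T@(np.array([x,y,z])-s["eef_pos"])/10
    print("shift cm",np.round(d,2),"roll",0 if yaw is None else round(float(np.degrees(cy-yaw)/5),2),"t",round(float(s["clock"]),2))
E
python3 - <<'E'
from h import *
go(547,-93,180,-.22)
E
```

```text
shift cm [ 4.995e+01 -3.083e+01  2.000e-02] roll 5.75 t 0.1
```

```bash
python3 -m creep '[[1,[4,-2.5,0],0.5],[1,[8,-5,0],1],[1,[12,-7.4,0],1.5],[1,[16,-9.9,0],2],[1,[20,-12.3,0],2.5],[1,[24,-14.8,0],3],[1,[28,-17.3,0],3.5],[1,[32,-19.8,0],4],[1,[36,-22.2,0],4.5],[1,[40,-24.7,0],5],[1,[45,-27.8,0],5.75],[1,[49.9,-30.8,0],5.75]]'
python3 - <<'E'
from h import *
go(547,-93,75,-.22)
E
```

```text
clock: 1.3
eef_pos: [536.6, -103.9, 180.2]
eef_rot: [3.142, 0.0, -0.222]
wrist_force: [0.2, -0.9, -0.7]
finger_gap: 94.1
finger_force: 0.0
shift cm [ 0.78 -1.29 10.52] roll -0.03 t 1.3
```

```bash
python3 -m creep '[[1,[0,0,0],0],[1,[0,0,0],0],[1,[0,0,2],0],[1,[0,0,4],0],[1,[0,0,6],0],[1,[0,0,8],0],[1,[0,0,9.5],0],[1,[0,0,10.5],0],[1,[0,0,10.5],0],[1,[0,0,10.5],0]]'
python3 - <<'E'
from h import *
go(547,-93,75,-.22)
t=shot("top","t1"); s=shot("side","s1")
crop(t,275,170,200,150,4,"t1c"); 
E
```

```text
clock: 2.3
eef_pos: [535.7, -106.3, 76.0]
eef_rot: [3.142, -0.001, -0.221]
wrist_force: [-0.1, 0.8, 0.8]
finger_gap: 93.8
finger_force: 0.0
shift cm [ 0.81 -1.55  0.1 ] roll -0.01 t 2.3
```

View pics/s1.png

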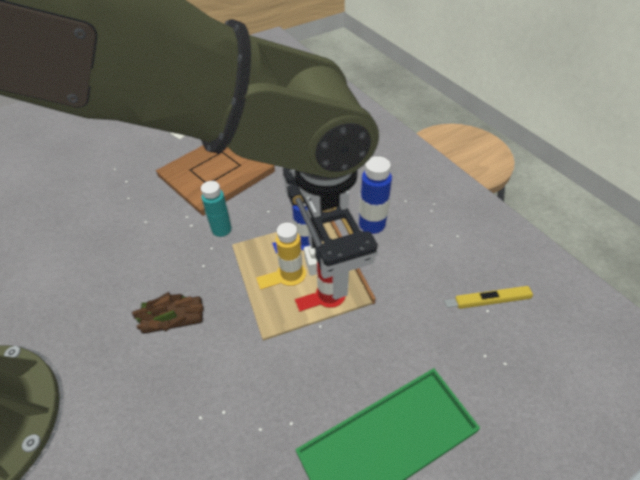

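Side view: the fingers straddle the red bottle around (333,270), about 17 mm short of the target because the last row was not completed. I'll correct that and then close.

```bash
python3 -m creep '[[1,[0.4,-0.8,0],0],[1,[0.8,-1.5,0.1],0],[1,[0.8,-1.5,0.1],0],[1,[0.8,-1.5,0.1],0],[-1,[0.8,-1.5,0.1],0],[-1,[0.8,-1.5,0.1],0],[-1,[0.8,-1.5,0.1],0],[-1,[0.8,-1.5,0.1],0],[-1,[0.8,-1.5,0.1],0],[-1,[0.8,-1.5,0.1],0]]' 20
```

```text
clock: 3.4
eef_pos: [546.7, -92.9, 74.3]
eef_rot: [-3.142, 0.0, -0.22]
wrist_force: [-0.6, -0.5, -1.0]
finger_gap: 49.7
finger_force: 0.0
```

```bash
python3 -m creep '[[-1,[0,0,0],0],[-1,[0,0,0],0],[-1,[0,0,0],0],[-1,[0,0,0],0],[-1,[0,0,-0.5],0],[-1,[0,0,-2],0],[-1,[0,0,-4],0],[-1,[0,0,-6],0],[-1,[0,0,-8],0],[-1,[0,0,-9],0],[-1,[0,0,-9],0],[-1,[0,0,-9],0]]'
python3 - <<'E'
from h import *
shot("side","s2")
a=-.05; ux=np.array([np.cos(a),np.sin(a)])
for k in(-70,0,70): print(np.array([484,-334.8])+k*ux)
go(*(np.array([484,-334.8])-70*ux),164)
E
```

```text
clock: 4.6
eef_pos: [546.4, -92.8, 163.6]
eef_rot: [-3.142, 0.001, -0.22]
wrist_force: [0.2, -0.4, -1.1]
finger_gap: 38.8
finger_force: 20.0
[ 414.08748177 -331.30145815]
[ 484.  -334.8]
[ 553.91251823 -338.29854185]
shift cm [-7.7  26.17 -0.06] roll 0 t 4.65
```

View pics/s2.png

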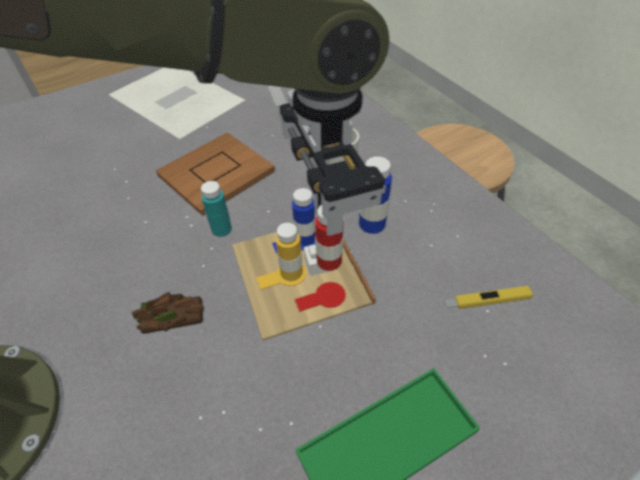

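Red is held clear of its coaster, at about (329,240) in the side view. Next I carry it to the near end of the tray.

```bash
python3 -m creep '[[-1,[-0.4,1.3,0],0],[-1,[-1.2,3.9,0],0],[-1,[-2.2,7.3,0],0],[-1,[-3.2,10.8,0],0],[-1,[-4.2,14.3,0],0],[-1,[-5.2,17.8,0],0],[-1,[-6.2,21,0],0],[-1,[-7,23.8,0],0],[-1,[-7.5,25.5,0],0],[-1,[-7.7,26.2,0],0],[-1,[-7.7,26.2,0],0],[-1,[-7.7,26.2,0],0]]'
python3 -m creep '[[-1,[0,0,0],0],[-1,[0,0,0],0],[-1,[0,0,2],0],[-1,[0,0,4],0],[-1,[0,0,6],0],[-1,[0,0,8],0],[-1,[0,0,9],0],[-1,[0,0,9.3],0],[-1,[0,0,9.5],0],[-1,[0,0,9.5],0],[-1,[0,0,9.5],0],[-1,[0,0,9.5],0]]'
```

```text
clock: 5.85
eef_pos: [414.5, -331.2, 164.1]
eef_rot: [-3.141, 0.0, -0.22]
wrist_force: [0.7, -0.3, -1.4]
finger_gap: 38.6
finger_force: 20.0
clock: 7.05
eef_pos: [414.6, -331.9, 69.9]
eef_rot: [3.141, -0.001, -0.22]
wrist_force: [-0.0, 0.6, -0.8]
finger_gap: 38.6
finger_force: 20.0
```

```bash
python3 -m creep '[[-1,[0,0,0.1],0],[-1,[0,0,0.1],0],[-1,[0,0,0.1],0],[1,[0,0,0.1],0],[1,[0,0,0.1],0],[1,[0,0,0.1],0],[1,[0,0,0.1],0],[1,[0,0,0.1],0],[1,[0,0,-3],0],[1,[0,0,-7],0],[1,[0,0,-11],0],[1,[0,0,-11],0]]'
python3 - <<'E'
from h import *
go(516,-20,180)
t=shot("top","t3"); s=shot("side","s3")
v=np.zeros((480,640*2,3),np.uint8); v[:,:640]=t; v[:,640:]=s
cv2.imwrite("pics/v3.png",cv2.resize(v,(800,300),interpolation=cv2.INTER_AREA))
E
```

```text
clock: 8.25
eef_pos: [415.9, -333.1, 184.6]
eef_rot: [3.137, -0.007, -0.22]
wrist_force: [0.0, -0.7, -0.4]
finger_gap: 93.9
finger_force: 0.0
shift cm [  2.93 -32.74   0.35] roll 0 t 8.25
```

View pics/v3.png

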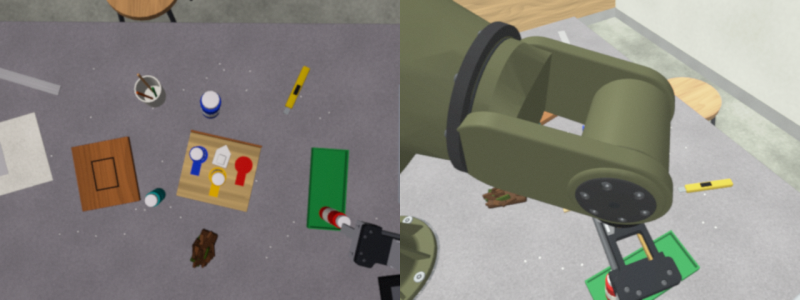

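Red stands at the near end of the green tray (top half, about (335,215)). Yellow is next.

```bash
python3 -m creep '[[1,[0.3,-4,0],0],[1,[0.7,-8,0],0],[1,[1,-12,0],0],[1,[1.4,-16,0],0],[1,[1.8,-20,0],0],[1,[2.2,-24,0],0],[1,[2.5,-28,0],0],[1,[2.8,-31,0],0],[1,[2.9,-32.7,0.3],0],[1,[2.9,-32.7,0.3],0],[1,[2.9,-32.7,0.3],0],[1,[2.9,-32.7,0.3],0]]'
python3 - <<'E'
from h import *
go(516,-20,75,-.22)
E
```

```text
clock: 9.55
eef_pos: [513.7, -19.7, 175.8]
eef_rot: [3.141, 0.001, -0.221]
wrist_force: [0.1, -1.2, 0.6]
finger_gap: 93.9
finger_force: 0.0
shift cm [ 0.24 -0.02 10.08] roll -0.01 t 9.55
```

```bash
python3 -m creep '[[1,[0.2,0,2],0],[1,[0.2,0,4],0],[1,[0.2,0,6],0],[1,[0.2,0,8],0],[1,[0.2,0,9.6],0],[1,[0.2,0,10.1],0],[1,[0.2,0,10.1],0],[-1,[0.2,0,10.1],0],[-1,[0.2,0,10.1],0],[-1,[0.2,0,10.1],0],[-1,[0.2,0,10.1],0],[-1,[0.2,0,10.1],0]]'
python3 -m creep '[[-1,[0,0,0],0],[-1,[0,0,0],0],[-1,[0,0,0],0],[-1,[0,0,0],0],[-1,[0,0,0],0],[-1,[0,0,-0.5],0],[-1,[0,0,-2],0],[-1,[0,0,-4],0],[-1,[0,0,-6],0],[-1,[0,0,-8],0],[-1,[0,0,-9],0],[-1,[0,0,-9],0]]'
python3 - <<'E'
from h import *
go(484,-334.8,165)
E
```

```text
clock: 10.75
eef_pos: [516.1, -19.3, 75.5]
eef_rot: [-3.142, -0.0, -0.22]
wrist_force: [0.3, -0.1, -0.4]
finger_gap: 57.6
finger_force: 0.0
clock: 11.95
eef_pos: [516.5, -19.5, 166.5]
eef_rot: [-3.141, -0.002, -0.22]
wrist_force: [0.2, -0.5, -0.6]
finger_gap: 38.3
finger_force: 20.0
shift cm [ 3.71 31.48  0.15] roll 0 t 11.95
```

```bash
python3 -m creep '[[-1,[0.2,1.5,0],0],[-1,[0.5,4.5,0],0],[-1,[1,8,0],0],[-1,[1.4,12,0],0],[-1,[1.9,16,0],0],[-1,[2.4,20,0],0],[-1,[2.8,24,0],0],[-1,[3.2,27.5,0],0],[-1,[3.5,30,0],0],[-1,[3.7,31.5,0],0],[-1,[3.7,31.5,0],0],[-1,[3.7,31.5,0],0]]'
python3 -m creep '[[-1,[0,0,0],0],[-1,[0,0,0],0],[-1,[0,0,2],0],[-1,[0,0,4],0],[-1,[0,0,6],0],[-1,[0,0,8],0],[-1,[0,0,9],0],[-1,[0,0,9.3],0],[-1,[0,0,9.6],0],[-1,[0,0,9.6],0],[-1,[0,0,9.6],0],[-1,[0,0,9.6],0]]'
python3 -m creep '[[1,[0,0,0],0],[1,[0,0,0],0],[1,[0,0,0],0],[1,[0,0,0],0],[1,[0,0,0],0],[1,[0,0,0],0],[1,[0,0,-3],0],[1,[0,0,-7],0],[1,[0,0,-11],0],[1,[0,0,-11],0],[1,[0,0,-11],0]]'
python3 - <<'E'
from h import *
go(577,35,180,-.22)
E
```

```text
clock: 13.15
eef_pos: [483.2, -334.3, 164.7]
eef_rot: [-3.141, 0.001, -0.22]
wrist_force: [-0.1, 0.2, -1.2]
finger_gap: 38.8
finger_force: 20.0
clock: 14.35
eef_pos: [483.6, -335.0, 69.9]
eef_rot: [3.141, -0.001, -0.22]
wrist_force: [-0.0, -0.7, -1.2]
finger_gap: 37.9
finger_force: 20.0
clock: 15.45
eef_pos: [483.5, -334.9, 179.8]
eef_rot: [3.141, -0.001, -0.22]
wrist_force: [0.2, 0.5, -0.8]
finger_gap: 94.1
finger_force: 0.0
shift cm [  1.05 -38.14  -0.04] roll 0.0 t 15.45
```

```bash
python3 -m creep '[[1,[0.1,-4,0],0],[1,[0.2,-8,0],0],[1,[0.4,-12,0],0],[1,[0.5,-16,0],0],[1,[0.6,-20,0],0],[1,[0.7,-24,0],0],[1,[0.8,-28,0],0],[1,[0.9,-32,0],0],[1,[1,-36,0],0],[1,[1,-38.1,0],0],[1,[1,-38.1,0],0],[1,[1,-38.1,0],0]]'
python3 - <<'E'
from h import *
go(577,35,75,-.22)
E
```

```text
clock: 16.65
eef_pos: [575.8, 34.6, 178.0]
eef_rot: [3.141, 0.002, -0.219]
wrist_force: [-0.3, -0.7, -0.0]
finger_gap: 93.9
finger_force: 0.0
shift cm [ 0.13 -0.07 10.3 ] roll 0.01 t 16.65
```

```bash
python3 -m creep '[[1,[0.1,0,2],0],[1,[0.1,0,4],0],[1,[0.1,0,6],0],[1,[0.1,0,8],0],[1,[0.1,0,9.6],0],[1,[0.1,0,10.3],0],[1,[0.1,0,10.3],0],[-1,[0.1,0,10.3],0],[-1,[0.1,0,10.3],0],[-1,[0.1,0,10.3],0],[-1,[0.1,0,10.3],0],[-1,[0.1,0,10.3],0]]'
python3 -m creep '[[-1,[0,0,0],0],[-1,[0,0,0],0],[-1,[0,0,0],0],[-1,[0,0,0],0],[-1,[0,0,0],0],[-1,[0,0,-0.5],0],[-1,[0,0,-2],0],[-1,[0,0,-4],0],[-1,[0,0,-6],0],[-1,[0,0,-8],0],[-1,[0,0,-9],0],[-1,[0,0,-9],0]]'
python3 - <<'E'
from h import *
go(554,-338.3,165)
E
```

```text
clock: 17.85
eef_pos: [577.3, 34.6, 76.6]
eef_rot: [-3.142, -0.0, -0.22]
wrist_force: [0.3, 0.2, -0.1]
finger_gap: 57.0
finger_force: 0.0
clock: 19.05
eef_pos: [577.6, 34.5, 167.3]
eef_rot: [-3.141, -0.002, -0.22]
wrist_force: [0.2, -1.0, -1.4]
finger_gap: 34.6
finger_force: 35.6
shift cm [ 5.83 36.9   0.23] roll 0 t 19.05
```

The gap and force differ from the other two grasps, so I check.

```bash
python3 - <<'E'
from h import *
s=shot("side","s4"); shot("top","t4"); crop(s,220,60,200,150,4,"s4c")
x=manip.read_state(); print(x["finger_gap"],x["finger_force"],x["wrist_force"],x["eef_pos"])
E
```

```text
35.156680532864584 35.550689513402176 [-0.20818456 -0.32230904 -1.35321023] [576.86734542  34.5272393  165.40652895]
```

View pics/s4c.png

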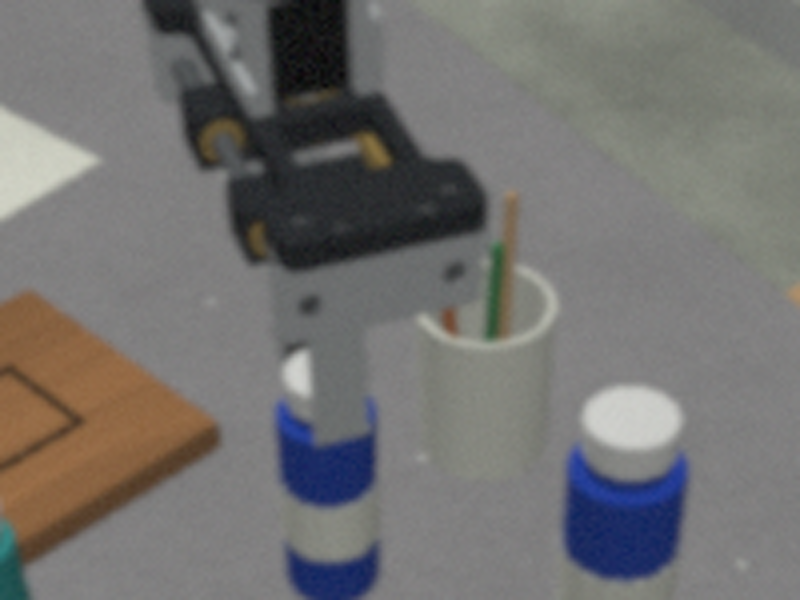

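Blue is held upright at the right height, at about (328,500) in the crop; only the grip force reads high. I restate 20 N and carry on.

```bash
python3 -m creep '[[-1,[0.2,1.5,0],0],[-1,[0.7,4.5,0],0],[-1,[1.3,8,0],0],[-1,[1.9,12,0],0],[-1,[2.5,16,0],0],[-1,[3.2,20,0],0],[-1,[3.8,24,0],0],[-1,[4.4,28,0],0],[-1,[5,32,0],0],[-1,[5.5,35,0],0],[-1,[5.8,36.9,0],0],[-1,[5.8,36.9,0],0]]' 20
python3 -m creep '[[-1,[0,0,0],0],[-1,[0,0,0],0],[-1,[0,0,2],0],[-1,[0,0,4],0],[-1,[0,0,6],0],[-1,[0,0,8],0],[-1,[0,0,9],0],[-1,[0,0,9.3],0],[-1,[0,0,9.6],0],[-1,[0,0,9.6],0],[-1,[0,0,9.6],0],[-1,[0,0,9.6],0]]'
python3 -m creep '[[1,[0,0,0],0],[1,[0,0,0],0],[1,[0,0,0],0],[1,[0,0,0],0],[1,[0,0,0],0],[1,[0,0,0],0],[1,[0,0,-3],0],[1,[0,0,-7],0],[1,[0,0,-11],0],[1,[0,0,-11],0],[1,[0,0,-11],0]]'
python3 - <<'E'
from h import *
t=shot("top","t5"); s=shot("side","s5")
cv2.imwrite("pics/v5.png",cv2.resize(np.hstack([t,s]),(800,300),interpolation=cv2.INTER_AREA))
E
```

```text
clock: 20.35
eef_pos: [551.7, -341.1, 164.8]
eef_rot: [-3.141, 0.002, -0.223]
wrist_force: [0.9, -0.5, -2.3]
finger_gap: 35.3
finger_force: 35.5
clock: 21.55
eef_pos: [553.5, -338.3, 70.9]
eef_rot: [3.141, -0.001, -0.22]
wrist_force: [0.2, 0.3, -0.7]
finger_gap: 35.2
finger_force: 35.5
clock: 22.65
eef_pos: [553.5, -338.3, 180.8]
eef_rot: [3.141, -0.001, -0.22]
wrist_force: [1.1, -0.3, -1.0]
finger_gap: 94.2
finger_force: 0.0
```

View pics/v5.png

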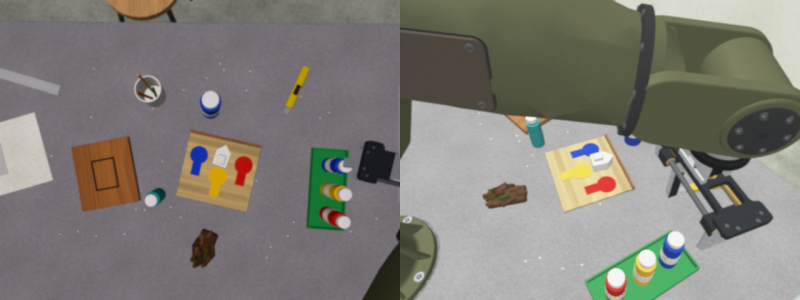

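All three bottles stand in the tray (about (335,165), (340,193) and (335,215) in the top half), and coasters and boat are unobstructed in both views. Next I measure boat, coasters and outline.

```bash
cat >> h.py <<'E'
K=4
def up(im): return cv2.resize(im,None,fx=K,fy=K,interpolation=cv2.INTER_CUBIC)
def dn(p): return (np.asarray(p,float)+.5)/K-.5
HS={"red":[(0,150,80),(8,255,255)],"yellow":[(20,150,120),(32,255,255)],"blue":[(105,150,80),(130,255,255)]}
def coaster(im,c,x0,y0,x1,y1):
    b=cv2.cvtColor(up(im),cv2.COLOR_BGR2HSV); m=cv2.inRange(b,*HS[c])
    if c=="red": m|=cv2.inRange(b,(172,150,80),(180,255,255))
    w=np.zeros_like(m); w[K*y0:K*y1,K*x0:K*x1]=m[K*y0:K*y1,K*x0:K*x1]
    full=max(cv2.findContours(w,0,1)[0],key=cv2.contourArea)
    w[:]=0; cv2.drawContours(w,[full],-1,255,-1)
    k=K*17|1
    o=cv2.morphologyEx(w,cv2.MORPH_OPEN,cv2.getStructuringElement(2,(k,k)))
    d=max(cv2.findContours(o,0,1)[0],key=cv2.contourArea)
    e=cv2.fitEllipse(cv2.convexHull(d)); t=cv2.moments(cv2.subtract(w,cv2.dilate(o,np.ones((9,9)))),True)
    return dn(e[0]),np.array(e[1])/K,dn((t["m10"]/t["m00"],t["m01"]/t["m00"]))
E
python3 - <<'E'
from h import *
np.set_printoptions(precision=1,suppress=True)
t=cv2.imread("pics/t5.png"); s=cv2.imread("pics/s5.png")
for c in HS:
    ct,et,tt=coaster(t,c,280,205,425,345); 
    A=onz("top",ct,10); B=onz("top",tt,10); yaw=np.arctan2(*(A-B)[1::-1])
    print(c,ct,et,A,"yaw %.3f"%yaw,"tabcentroid dist %.1f"%np.linalg.norm(A-B))
    cs,es,_=coaster(s,c,150,200,385,330); print("   side",cs,es,"tri",*tri(cs,ct))
# boat top
for n,im,(x0,y0,x1,y1) in(("top",t,(335,225,378,275)),("side",s,(298,230,350,285))):
    m=(up(im).min(2)>150).astype(np.uint8)*255; w=np.zeros_like(m); w[K*y0:K*y1,K*x0:K*x1]=m[K*y0:K*y1,K*x0:K*x1]
    c=max(cv2.findContours(w,0,1)[0],key=cv2.contourArea)
    a=cv2.approxPolyDP(cv2.convexHull(c),6,True)[:,0]; print(n,"boat",[tuple(np.round(dn(p),1)) for p in a])
    if n=="top": print(np.array([onz("top",dn(p),40) for p in a]))
# outline
b=up(t); g=b.max(2); w=np.zeros_like(g); w[K*240:K*315,K*138:K*198]=(g[K*240:K*315,K*138:K*198]<95)*255
c=max(cv2.findContours(w,0,1)[0],key=cv2.contourArea); r=cv2.minAreaRect(c); q=np.array([onz("top",dn(p),18) for p in cv2.boxPoints(r)])
print("outline",r,"\n",q,q.mean(0),[round(float(np.linalg.norm(q[i]-q[i-1])),1) for i in range(4)],np.arctan2((q-np.roll(q,1,0))[:,1],(q-np.roll(q,1,0))[:,0]))
s0=cv2.imread("pics/side0.png"); crop(s,270,215,130,100,6,"s5c")
E
```

```text
red [389.2 264.6] [28.3 30.8] [545.4 -94.7  10. ] yaw -0.208 tabcentroid dist 43.8
   side [329.6 294.5] [24.8 30.1] tri [546.5 -95.1  11.5] 2.2963888276473257
yellow [347.5 282.7] [29.5 33. ] [511.4 -20.2  10. ] yaw -0.207 tabcentroid dist 44.9
   side [290.8 273.4] [22.  27.1] tri [513.1 -21.   11.6] 3.543476064794349
blue [317.9 247.8] [26.1 27.6] [573.2  34.2  10. ] yaw -0.204 tabcentroid dist 42.0Traceback (most recent call last):
  File "<stdin>", line 8, in <module>
  File "h.py", line 48, in coaster
    d=max(cv2.findContours(o,0,1)[0],key=cv2.contourArea)
ValueError: max() iterable argument is empty
```

```bash
cat >> h.py <<'E'
from scipy.optimize import least_squares
def coaster2(n,im,c,box,z=10,yaw=-.206):
    x0,y0,x1,y1=box; b=cv2.cvtColor(up(im),cv2.COLOR_BGR2HSV); m=cv2.inRange(b,*HS[c])
    if c=="red": m|=cv2.inRange(b,(172,150,80),(180,255,255))
    w=np.zeros_like(m); w[K*y0:K*y1,K*x0:K*x1]=m[K*y0:K*y1,K*x0:K*x1]
    f=max(cv2.findContours(w,0,1)[0],key=cv2.contourArea)[:,0]
    X=np.array([onz(n,dn(p),z)[:2] for p in f]); ux=np.array([np.cos(yaw),np.sin(yaw)])
    far=(X@ux).max(); Y=X[X@ux>far-36]
    r=least_squares(lambda q:np.hypot(*(Y-q[:2]).T)-q[2],[*Y.mean(0),26],loss="soft_l1")
    return r.x, far-(X@ux).min()
E
python3 - <<'E'
from h import *
np.set_printoptions(precision=1,suppress=True)
t=cv2.imread("pics/t5.png"); s=cv2.imread("pics/s5.png")
for c in HS:
    print(c,*coaster2("top",t,c,(280,205,425,345)),*coaster2("side",s,c,(150,200,385,330)))
for n,im,(x0,y0,x1,y1) in(("top",t,(335,225,378,275)),("side",s,(298,230,350,285))):
    m=(up(im).min(2)>150).astype(np.uint8)*255; w=np.zeros_like(m); w[K*y0:K*y1,K*x0:K*x1]=m[K*y0:K*y1,K*x0:K*x1]
    c=max(cv2.findContours(w,0,1)[0],key=cv2.contourArea)
    a=cv2.approxPolyDP(cv2.convexHull(c),6,True)[:,0]; print(n,"boat",[tuple(np.round(dn(p),1)) for p in a])
    if n=="top": print(np.array([onz("top",dn(p),40) for p in a]))
b=up(t); g=b.max(2); w=np.zeros_like(g); w[K*240:K*315,K*138:K*198]=(g[K*240:K*315,K*138:K*198]<95)*255
c=max(cv2.findContours(w,0,1)[0],key=cv2.contourArea); r=cv2.minAreaRect(c); q=np.array([onz("top",dn(p),18) for p in cv2.boxPoints(r)])
d=q-np.roll(q,1,0)
print("outline",r,"\n",q,q.mean(0),np.hypot(d[:,0],d[:,1]),np.degrees(np.arctan2(d[:,1],d[:,0])))
crop(s,270,215,130,100,6,"s5c")
E
```

```text
red [547.  -95.   25.5] 85.63859937402111 [548.9 -94.5  24.7] 83.9382169998567
yellow [513.5 -20.5  26.8] 87.9093340825292 [515.4 -20.4  23.8] 81.30105870892953
blue [574.   34.1  23.8] 82.32167550778621 [578.8  36.5  20.2] 80.3894644322155
top boat [(np.float64(361.9), np.float64(232.4)), (np.float64(368.6), np.float64(246.9)), (np.float64(361.4), np.float64(267.4)), (np.float64(340.1), np.float64(261.6)), (np.float64(339.1), np.float64(258.9)), (np.float64(346.1), np.float64(239.1))]
[[601.4 -42.9  40. ]
 [576.5 -55.   40. ]
 [540.7 -43.1  40. ]
 [549.9  -6.   40. ]
 [554.7  -4.2  40. ]
 [589.2 -15.8  40. ]]
side boat [(np.float64(331.9), np.float64(229.6)), (np.float64(349.4), np.float64(264.9)), (np.float64(345.9), np.float64(284.4)), (np.float64(297.6), np.float64(284.4)), (np.float64(297.6), np.float64(248.6)), (np.float64(310.4), np.float64(229.6))]
outline ((671.5633544921875, 1113.422607421875), (196.513671875, 152.7356719970703), 79.32364654541016) 
 [[550.2 347.7  18. ]
 [564.3 279.7  18. ]
 [477.8 261.   18. ]
 [463.6 328.9  18. ]] [514.  304.3  18. ] [88.7 69.5 88.5 69.3] [  12.3  -78.3 -167.8  101.8]
```

View pics/s5c.png

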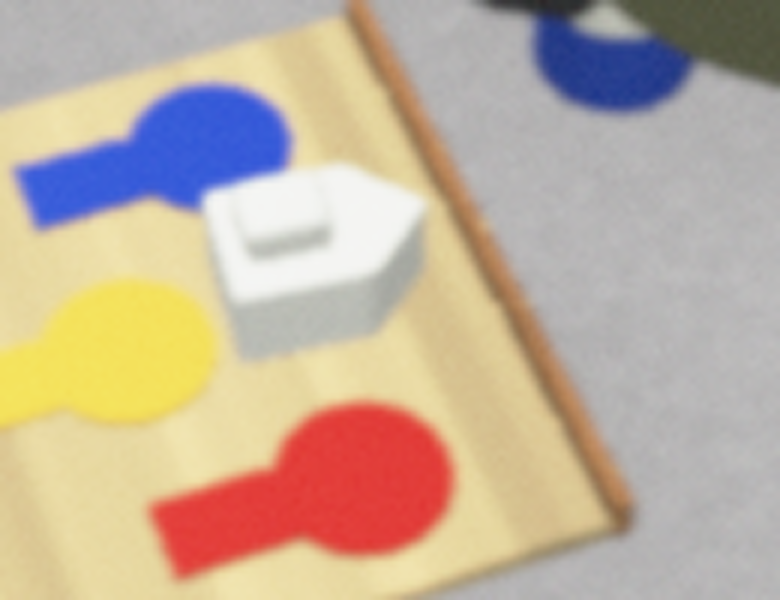

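The side crop shows the boat at about (310,230) with bow right, its deck clear and the coasters empty. From the top view, boat origin is about (575,-33) with yaw -0.32, and the outline centre is (514,304) with yaw 0.213.

```bash
python3 - <<'E'
from h import *
np.set_printoptions(precision=1,suppress=True)
s=cv2.imread("pics/side0.png"); g=up(s).max(2); w=np.zeros_like(g)
x0,y0,x1,y1=186,146,246,188; w[K*y0:K*y1,K*x0:K*x1]=(g[K*y0:K*y1,K*x0:K*x1]<100)*255
c=max(cv2.findContours(w,0,1)[0],key=cv2.contourArea)
a=cv2.approxPolyDP(cv2.convexHull(c),8,True)[:,0]; q=np.array([onz("side",dn(p),18) for p in a]); print(q,q.mean(0))
print(tri(*[np.mean([proj("side",x) for x in q],0),(proj("top",(514,304.3,18)))]))
for n,p in(("red",(396.6,266.7)),("yel",(348.7,286.0)),("blue",(313.9,245.7))): print(n,onz("top",p,122))
go(567.4,-30.5,139,-.32)
E
```

```text
[[565.6 284.3  18. ]
 [502.2 267.9  18. ]
 [479.6 276.3  18. ]
 [467.6 327.3  18. ]
 [550.7 347.8  18. ]] [513.2 300.7  18. ]
(array([513.9, 306. ,  13.2]), np.float64(0.49435830312502416))
red [546.2 -92.8 122. ]
yel [514.9 -19.3 122. ]
blue [576.3  35.8 122. ]
shift cm [ -5.3 -30.3   4. ] roll 1.15 t 22.75
```

```bash
python3 -m creep '[[1,[-0.7,-4,0],0],[1,[-1.4,-8,0],0.2],[1,[-2.1,-12,0],0.5],[1,[-2.8,-16,0],0.8],[1,[-3.5,-20,0],1.15],[1,[-4.2,-24,0],1.15],[1,[-4.9,-28,2],1.15],[1,[-5.3,-30.3,4],1.15],[1,[-5.3,-30.3,4],1.15],[1,[-5.3,-30.3,4],1.15],[1,[-5.3,-30.3,4],1.15]]'
python3 - <<'E'
from h import *
go(567.4,-30.5,29,-.32)
E
```

```text
clock: 23.85
eef_pos: [568.0, -32.0, 140.7]
eef_rot: [3.142, -0.0, -0.321]
wrist_force: [0.1, -0.6, 0.4]
finger_gap: 94.1
finger_force: 0.0
shift cm [-0.11 -0.13 11.17] roll -0.02 t 23.85
```

```bash
python3 -m creep '[[1,[-0.1,-0.1,2],0],[1,[-0.1,-0.1,4],0],[1,[-0.1,-0.1,6],0],[1,[-0.1,-0.1,8],0],[1,[-0.1,-0.1,10],0],[1,[-0.1,-0.1,11],0],[1,[-0.1,-0.1,11.1],0],[1,[-0.1,-0.1,11.1],0],[1,[-0.1,-0.1,11.1],0]]' 8
python3 -m creep '[[-1,[0,0,0],0],[-1,[0,0,0],0],[-1,[0,0,0],0],[-1,[0,0,0],0],[-1,[0,0,0],0],[-1,[0,0,0],0],[-1,[0,0,0],0],[-1,[0,0,0],0],[-1,[0,0,0],0],[-1,[0,0,0],0],[-1,[0,0,0],0]]' 8
python3 - <<'E'
from h import *
go(567.4,-30.5,29,-.32)
E
```

```text
clock: 24.75
eef_pos: [567.7, -29.9, 30.5]
eef_rot: [-3.141, -0.002, -0.321]
wrist_force: [0.6, 0.5, 0.9]
finger_gap: 93.9
finger_force: 0.0
clock: 25.85
eef_pos: [567.1, -29.7, 29.3]
eef_rot: [3.142, 0.0, -0.32]
wrist_force: [-0.4, 0.3, -0.3]
finger_gap: 9.1
finger_force: 0.0
shift cm [0.06 0.07 0.03] roll -0.0 t 25.85
```

The fingers closed on nothing (gap 9 mm), so I look.

```bash
python3 - <<'E'
from h import *
s=shot("side","s6"); t=shot("top","t6"); crop(s,240,180,160,120,4,"s6c")
v=np.hstack([cv2.imread("pics/s6c.png")[:,:400*2],]); 
a=cv2.resize(s[170:320,220:420],(400,300),interpolation=2); b=cv2.resize(t[180:330,260:460],(400,300),interpolation=2)
cv2.imwrite("pics/v6.png",np.hstack([a,b]))
print(manip.read_state()["finger_gap"])
E
```

```text
1.7515532762398311
```

View pics/v6.png

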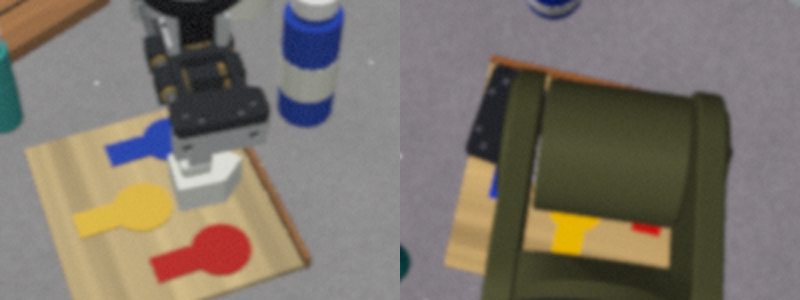

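```bash
python3 - <<'E'
from h import *
np.set_printoptions(precision=1,suppress=True)
x=manip.read_state(); print(x["eef_pos"],x["finger_gap"],x["wrist_force"],x["joints"])
print("tip",proj("side",(567,-30,15)),"z40",proj("side",(567,-30,40)),"z54",proj("side",(567,-30,54)))
for n in("s5","s6"): crop(cv2.imread(f"pics/{n}.png"),280,220,80,80,5,n+"d")
cv2.imwrite("pics/v7.png",np.hstack([cv2.imread("pics/s5d.png"),cv2.imread("pics/s6d.png")]))
E
```

```text
[567.1 -29.7  29.3] 1.7515532762398311 [ 0.7 -0.4 -0. ] [-0.1  0.5  1.6  0.   1.   1.8]
tip [318.6 262.3] z40 [318.4 253.4] z54 [318.2 248.2]
```

View pics/v7.png

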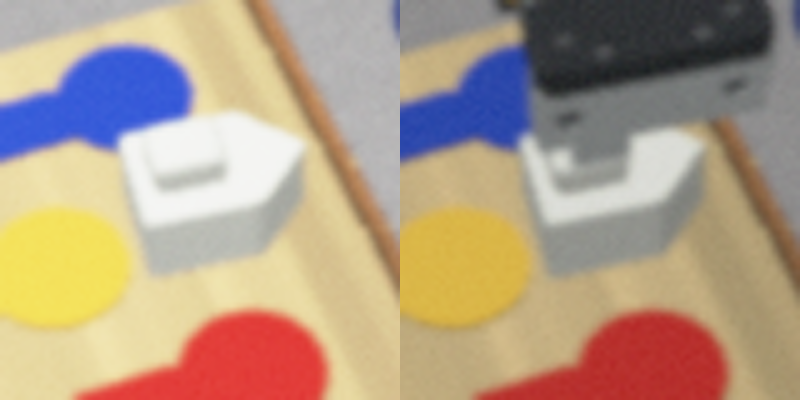

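The boat has not moved, yet the shut fingers seem to stand inside its cabin region (right half (200,150)) with no force at all. I'll open, shift slightly, and close again in stages to see whether any contact occurs.

```bash
python3 -m creep '[[1,[0,0,0],0],[1,[0,0,0],0],[1,[0,0,0],0],[1,[0,0,0],0],[1,[0,0,0],0],[1,[0,0,0],0],[1,[0,0,0],0],[1,[0,0,0],0],[1,[0,0,0],0],[1,[0,0,0],0],[1,[0,0,0],0],[1,[0,0,0],0]]' 20
python3 - <<'E'
from h import *
s=shot("side","s8"); crop(s,280,200,100,100,5,"s8d")
E
python3 -m creep '[[-0.1,[-0.2,0,0.3],0],[-0.1,[-0.2,0,0.3],0],[-0.1,[-0.2,0,0.3],0],[-0.1,[-0.2,0,0.3],0],[-0.1,[-0.2,0,0.3],0],[-0.1,[-0.2,0,0.3],0],[-0.1,[-0.2,0,0.3],0],[-0.1,[-0.2,0,0.3],0],[-0.1,[-0.2,0,0.3],0],[-0.1,[-0.2,0,0.3],0]]' 20
python3 - <<'E'
from h import *
s2=shot("side","s9"); crop(s2,280,200,100,100,4,"s9d")
a=cv2.resize(cv2.imread("pics/s8d.png"),(400,400)); cv2.imwrite("pics/v8.png",np.hstack([a,cv2.imread("pics/s9d.png")]))
E
```

```text
clock: 27.15
eef_pos: [567.1, -29.7, 29.4]
eef_rot: [-3.142, -0.0, -0.32]
wrist_force: [0.2, 0.5, -0.1]
finger_gap: 93.2
finger_force: 0.0
clock: 28.2
eef_pos: [565.2, -29.0, 26.3]
eef_rot: [3.142, 0.0, -0.32]
wrist_force: [-0.5, -0.2, 1.4]
finger_gap: 42.2
finger_force: 0.0
```

View pics/v8.png

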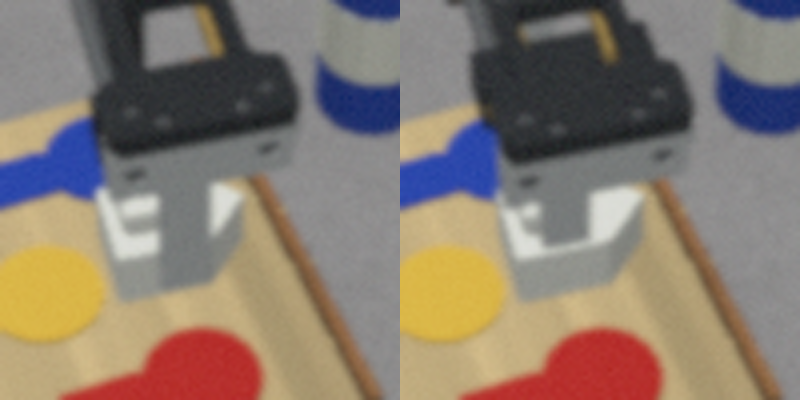

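The fingers at a 42 mm gap sit inside the drawn hull (right half, (565,210)) with zero force, so this part of the boat offers no contact. I test closing fully once more, reading force stage by stage.

```bash
for i in 1 2 3; do python3 -m creep '[[-1,[0,0,0],0],[-1,[0,0,0],0]]' 20 | grep -E "clock|wrist|finger"; done
```

```text
clock: 28.45
wrist_force: [-0.4, 0.2, -0.2]
finger_gap: 30.3
finger_force: 0.0
clock: 28.65
wrist_force: [-1.3, -0.0, -0.1]
finger_gap: 21.4
finger_force: 20.0
clock: 28.85
wrist_force: [0.4, 0.0, 0.6]
finger_gap: 21.5
finger_force: 20.0
```

Now the fingers stop at 21.5 mm with 20 N, the width of the cabin, so the tips are higher than the state suggests. I work out the tips' true height from the picture.

```bash
python3 - <<'E'
from h import *
np.set_printoptions(precision=1,suppress=True)
a=-.32; ux=np.array([np.cos(a),np.sin(a)]); uy=np.array([-ux[1],ux[0]])
for g in(47,59.5):
  for z in(15,25,35,45): print(g,z,proj("side",[*(np.array([567.1,-29.7])-g*uy),z]))
for z in (40,54,60,70): print("ctr",z,proj("side",(565.2,-29,z)))
shot("top","t10"); s=shot("side","s10"); crop(s,270,190,120,120,5,"s10d"); crop(cv2.imread("pics/s8.png"),270,190,120,120,5,"s8e")
E
```

```text
47 15 [325.2 283.3]
47 25 [325.1 279.8]
47 35 [325.1 276.3]
47 45 [325.  272.7]
59.5 15 [327.  289.1]
59.5 25 [327.  285.7]
59.5 35 [327.  282.2]
59.5 45 [326.9 278.7]
ctr 40 [317.2 253.4]
ctr 54 [317.  248.3]
ctr 60 [316.9 246. ]
ctr 70 [316.8 242.2]
```

View pics/s8e.png

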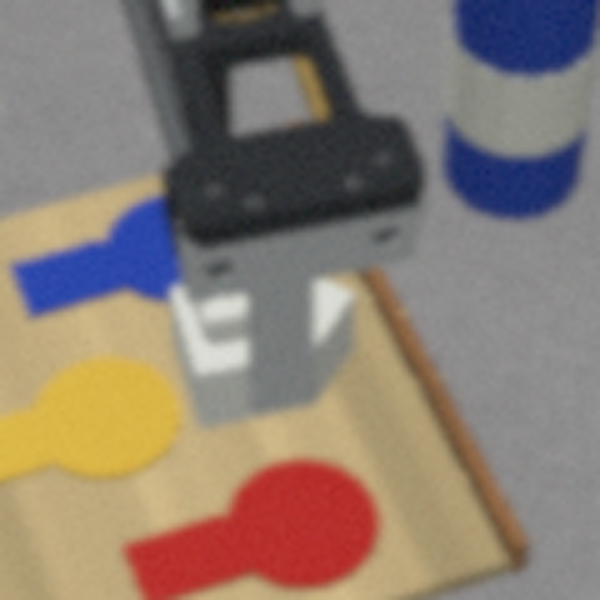

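View pics/s10d.png

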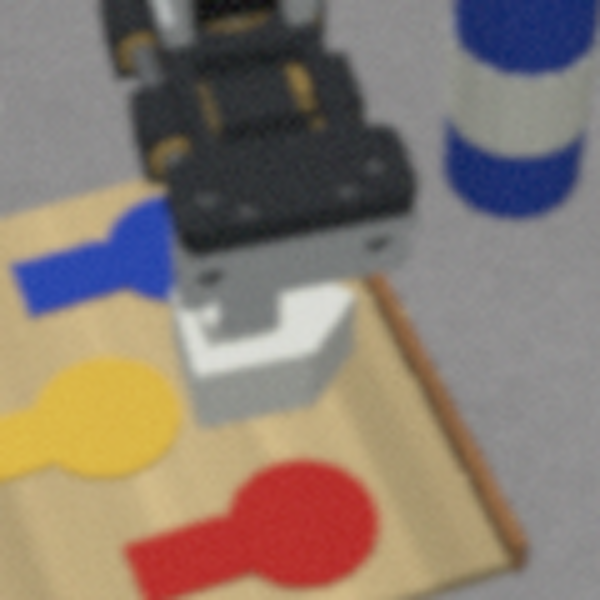

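The finger tip in s8e ends near (283,400), which is about z = 55 rather than 15, and in s10d the pads hold only the cabin. So the tips are really about 39 mm higher than TCP minus tip_reach. I have also now viewed 15 pictures, one over the limit of 14, so I'll view no more and go on with numbers only. Next I open, go 26 mm lower and close on the hull.

```bash
python3 -m creep '[[1,[0,0,0],0],[1,[0,0,0],0],[1,[0,0,0],0],[1,[0,0,0],0],[1,[0,0,0],0],[1,[0,0,0],0],[1,[0,0,0],0],[1,[0,0,0],0],[1,[0.2,0,0.5],0],[1,[0.2,0,1],0],[1,[0.2,0,1.5],0],[1,[0.2,0,1.5],0]]' 8
python3 -m creep '[[1,[0,0,0.3],0],[1,[0,0,0.6],0],[1,[0,0,0.9],0],[1,[0,0,1.1],0],[1,[0,0,1.1],0],[1,[0,0,1.1],0]]' 8
```

```text
clock: 30.15
eef_pos: [566.5, -29.6, 10.3]
eef_rot: [3.141, 0.002, -0.32]
wrist_force: [-0.3, -0.5, 0.3]
finger_gap: 94.3
finger_force: 0.0
clock: 30.75
eef_pos: [567.1, -29.7, 0.4]
eef_rot: [3.142, -0.0, -0.32]
wrist_force: [0.4, -0.0, -0.1]
finger_gap: 93.9
finger_force: 0.0
```

```bash
python3 -m creep '[[-1,[0,0,0],0],[-1,[0,0,0],0],[-1,[0,0,0],0],[-1,[0,0,0],0],[-1,[0,0,0],0],[-1,[0,0,0],0],[-1,[0,0,0],0],[-1,[0,0,0],0]]' 8 | tail -3;  python3 -m creep '[[-1,[0,0,0],0],[-1,[0,0,0],0]]' 8 |tail -3
```

```text
wrist_force: [0.2, -0.6, -0.2]
finger_gap: 42.0
finger_force: 8.0
wrist_force: [-0.2, -0.4, -1.1]
finger_gap: 42.0
finger_force: 8.0
```

The hull is gripped at 42.0 mm. Lift it.

```bash
python3 -m creep '[[-1,[0,0,-0.3],0],[-1,[0,0,-1],0],[-1,[0,0,-2.5],0],[-1,[0,0,-4.5],0],[-1,[0,0,-6.5],0],[-1,[0,0,-8.5],0],[-1,[0,0,-10.5],0],[-1,[0,0,-12],0],[-1,[0,0,-12],0],[-1,[0,0,-12],0],[-1,[0,0,-12],0]]' 12
python3 - <<'E'
from h import *
go(506.3,302.8,120.4,.213)
E
```

```text
clock: 32.85
eef_pos: [566.7, -29.6, 119.7]
eef_rot: [3.141, 0.001, -0.32]
wrist_force: [0.5, 0.4, -0.5]
finger_gap: 41.7
finger_force: 12.0
shift cm [-16.2  -29.65  -0.06] roll -6.11 t 32.85
```

```bash
python3 -m creep '[[-1,[-0.7,-1.2,0],-0.3],[-1,[-2.2,-4,0],-0.8],[-1,[-3.9,-7.1,0],-1.5],[-1,[-5.6,-10.2,0],-2.1],[-1,[-7.3,-13.3,0],-2.8],[-1,[-9,-16.4,0],-3.4],[-1,[-10.7,-19.5,0],-4],[-1,[-12.4,-22.6,0],-4.7],[-1,[-14,-25.6,0],-5.3],[-1,[-15.3,-28,0],-5.8],[-1,[-16,-29.3,0],-6.1],[-1,[-16.2,-29.6,0],-6.1]]'
python3 -m creep '[[-1,[0,0,0],0],[-1,[0,0,0],0],[-1,[0,0,2],0],[-1,[0,0,4],0],[-1,[0,0,6],0],[-1,[0,0,8],0],[-1,[0,0,9],0],[-1,[0,0,9],0],[-1,[0,0,9],0],[-1,[0,0,9],0]]'
python3 - <<'E'
from h import *
go(506.3,302.8,11,.213)
E
```

```text
clock: 34.05
eef_pos: [505.7, 303.6, 119.8]
eef_rot: [3.141, 0.001, 0.215]
wrist_force: [-0.2, 0.4, -0.8]
finger_gap: 41.8
finger_force: 12.0
clock: 35.05
eef_pos: [507.2, 302.4, 31.5]
eef_rot: [-3.141, -0.002, 0.212]
wrist_force: [-0.9, 0.1, -1.0]
finger_gap: 42.0
finger_force: 12.0
shift cm [-0.08 -0.05  2.05] roll -0.01 t 35.05
```

```bash
python3 -m creep '[[-1,[-0.1,0,0.5],0],[-1,[-0.1,0,1],0],[-1,[-0.1,0,1.5],0],[-1,[-0.1,0,1.8],0],[-1,[-0.1,0,2],0],[-1,[-0.1,0,2],0],[-1,[-0.1,0,2],0]]'
python3 -m creep '[[1,[0,0,0],0],[1,[0,0,0],0],[1,[0,0,0],0],[1,[0,0,0],0],[1,[0,0,0],0],[1,[0,0,0],0],[1,[0,0,0],0],[1,[0,0,0],0],[1,[0,0,-3],0],[1,[0,0,-7],0],[1,[0,0,-12],0],[1,[0,0,-17],0]]'
python3 - <<'E'
from h import *
go(554,-338,180,-.22)
E
```

```text
clock: 35.75
eef_pos: [505.6, 302.1, 10.3]
eef_rot: [-3.142, -0.0, 0.212]
wrist_force: [0.4, -0.1, -0.9]
finger_gap: 42.2
finger_force: 12.0
clock: 36.95
eef_pos: [505.2, 301.9, 182.1]
eef_rot: [3.141, 0.001, 0.212]
wrist_force: [0.2, 0.5, 0.8]
finger_gap: 94.0
finger_force: 0.0
shift cm [-8.69 63.58  0.23] roll 4.95 t 36.95
```

```bash
python3 -m creep '[[1,[-0.4,3,0],0.3],[1,[-1,7,0],0.7],[1,[-1.5,11,0],1],[1,[-2,15,0],1.4],[1,[-2.6,19,0],1.7],[1,[-3.1,23,0],2],[1,[-3.7,27,0],2.4],[1,[-4.2,31,0],2.8],[1,[-4.8,35,0],3.1],[1,[-5.3,39,0],3.5],[1,[-5.9,43,0],3.8],[1,[-6.4,47,0],4.2]]'
python3 - <<'E'
from h import *
go(554,-338,180,-.22)
E
```

```text
clock: 38.15
eef_pos: [541.7, -172.6, 180.5]
eef_rot: [-3.142, -0.0, -0.156]
wrist_force: [1.1, 0.0, 0.8]
finger_gap: 93.9
finger_force: 0.0
shift cm [ 3.78 16.15  0.05] roll 0.74 t 38.15
```

```bash
python3 -m creep '[[1,[0.7,3,0],0.2],[1,[1.7,7,0],0.4],[1,[2.6,11,0],0.7],[1,[3.4,14.5,0],0.7],[1,[3.8,16.1,0],0.7],[1,[3.8,16.1,0],0.7],[1,[3.8,16.1,0],0.7],[1,[3.8,16.1,0],0.7]]'
cat >> h.py <<'E'
def boat(im,x0,y0,x1,y1,z,thr=150):
    m=(up(im).min(2)>thr).astype(np.uint8)*255; w=np.zeros_like(m); w[K*y0:K*y1,K*x0:K*x1]=m[K*y0:K*y1,K*x0:K*x1]
    c=max(cv2.findContours(w,0,1)[0],key=cv2.contourArea)
    a=cv2.approxPolyDP(cv2.convexHull(c),6,True)[:,0]
    return np.array([dn(p) for p in a]),np.array([onz("top",dn(p),z) for p in a])
E
python3 - <<'E'
from h import *
np.set_printoptions(precision=1,suppress=True)
t=shot("top","t11"); s=shot("side","s11")
a,q=boat(t,140,245,195,310,50); print(a.round(1).tolist()); print(q)
b=up(t); g=b.max(2); w=np.zeros_like(g); w[K*240:K*315,K*138:K*198]=(g[K*240:K*315,K*138:K*198]<95)*255
c=np.vstack([k for k in cv2.findContours(w,0,1)[0] if cv2.contourArea(k)>300]); r=cv2.minAreaRect(c); o=np.array([onz("top",dn(p),18) for p in cv2.boxPoints(r)]); print("outline",o.mean(0),o)
go(554,-338,44,-.22)
E
```

```text
clock: 38.95
eef_pos: [554.9, -334.6, 180.5]
eef_rot: [-3.142, -0.0, -0.215]
wrist_force: [0.1, 0.6, -0.4]
finger_gap: 94.1
finger_force: 0.0
[[158.9, 263.6], [171.4, 272.1], [175.4, 293.9], [154.1, 298.9], [149.1, 276.6]]
[[540.8 307.7  50. ]
 [526.5 285.5  50. ]
 [489.1 277.6  50. ]
 [479.7 314.4  50. ]
 [518.  324.2  50. ]]
outline [513.9 304.3  18. ] [[550.1 347.7  18. ]
 [564.2 279.9  18. ]
 [477.7 261.   18. ]
 [463.4 328.6  18. ]]
shift cm [-0.   0.3 13.7] roll 0.06 t 39.05
```

The boat measures about (512.5,302.3) with yaw about 0.21, against the outline centre (513.9,304.3): 2-3 mm off, so I accept it. Now I return blue, with a grip 25 mm lower.

```bash
python3 -m creep '[[1,[0,0.2,2],0],[1,[0,0.2,4],0],[1,[0,0.2,6],0],[1,[0,0.2,8],0],[1,[0,0.2,10],0],[1,[0,0.2,12],0],[1,[0,0.2,13.7],0],[1,[0,0.2,13.7],0],[1,[0,0.2,13.7],0]]' 20
python3 -m creep '[[-1,[0,0,0],0],[-1,[0,0,0],0],[-1,[0,0,0],0],[-1,[0,0,0],0],[-1,[0,0,0],0],[-1,[0,0,0],0],[-1,[0,0,0],0],[-1,[0,0,0],0],[-1,[0,0,0],0],[-1,[0,0,0],0]]' 20
```

```text
clock: 39.95
eef_pos: [554.5, -337.4, 44.1]
eef_rot: [3.141, -0.0, -0.215]
wrist_force: [0.2, -0.5, 1.6]
finger_gap: 93.6
finger_force: 0.0
clock: 40.95
eef_pos: [554.2, -337.7, 43.3]
eef_rot: [-3.142, 0.0, -0.216]
wrist_force: [-0.6, -0.0, 0.1]
finger_gap: 39.5
finger_force: 20.0
```

```bash
python3 -m creep '[[-1,[0,0,-0.5],0],[-1,[0,0,-2],0],[-1,[0,0,-4],0],[-1,[0,0,-6],0],[-1,[0,0,-8],0],[-1,[0,0,-10],0],[-1,[0,0,-11],0],[-1,[0,0,-11],0],[-1,[0,0,-11],0],[-1,[0,0,-11],0]]'
python3 - <<'E'
from h import *
go(575.6,34.4,153.5)
E
```

```text
clock: 41.95
eef_pos: [553.9, -337.5, 152.2]
eef_rot: [-3.141, 0.002, -0.216]
wrist_force: [0.2, 0.4, -1.4]
finger_gap: 39.8
finger_force: 20.0
shift cm [ -5.83 -36.79  -0.09] roll 0 t 41.95
```

```bash
python3 -m creep '[[-1,[-0.2,-1.5,0],0],[-1,[-0.7,-4.5,0],0],[-1,[-1.3,-8,0],0],[-1,[-1.9,-12,0],0],[-1,[-2.5,-16,0],0],[-1,[-3.2,-20,0],0],[-1,[-3.8,-24,0],0],[-1,[-4.4,-28,0],0],[-1,[-5,-32,0],0],[-1,[-5.5,-35,0],0],[-1,[-5.8,-36.8,0],0],[-1,[-5.8,-36.8,0],0]]'
python3 -m creep '[[-1,[0,0,0],0],[-1,[0,0,0],0],[-1,[0,0,0],0],[-1,[0,0,0],0]]'
python3 - <<'E'
from h import *
go(575.6,34.4,50)
E
```

```text
clock: 43.15
eef_pos: [575.7, 37.0, 152.9]
eef_rot: [-3.141, 0.001, -0.212]
wrist_force: [-0.5, 0.2, -2.1]
finger_gap: 39.9
finger_force: 20.0
clock: 43.55
eef_pos: [576.3, 33.5, 153.3]
eef_rot: [3.142, 0.0, -0.217]
wrist_force: [0.8, 0.7, -2.0]
finger_gap: 39.6
finger_force: 20.0
shift cm [-0.09 -0.07 10.33] roll 0 t 43.55
```

```bash
python3 -m creep '[[-1,[-0.1,-0.1,2],0],[-1,[-0.1,-0.1,4],0],[-1,[-0.1,-0.1,6],0],[-1,[-0.1,-0.1,8],0],[-1,[-0.1,-0.1,9.5],0],[-1,[-0.1,-0.1,10.1],0],[-1,[-0.1,-0.1,10.3],0],[-1,[-0.1,-0.1,10.3],0],[-1,[-0.1,-0.1,10.3],0],[-1,[-0.1,-0.1,10.4],0],[-1,[-0.1,-0.1,10.4],0]]'
python3 -m creep '[[1,[0,0,0],0],[1,[0,0,0],0],[1,[0,0,0],0],[1,[0,0,0],0],[1,[0,0,0],0],[1,[0,0,0],0],[1,[0,0,0],0],[1,[0,0,-3],0],[1,[0,0,-7],0],[1,[0,0,-11],0],[1,[0,0,-13],0],[1,[0,0,-13],0]]'
python3 - <<'E'
from h import *
go(484,-335,180,-.22)
E
```

```text
clock: 44.65
eef_pos: [575.7, 35.4, 49.6]
eef_rot: [-3.141, -0.0, -0.216]
wrist_force: [0.1, -0.2, -1.4]
finger_gap: 39.5
finger_force: 20.0
clock: 45.85
eef_pos: [576.7, 35.4, 182.6]
eef_rot: [-3.14, -0.005, -0.216]
wrist_force: [-0.4, 0.1, -0.4]
finger_gap: 93.7
finger_force: 0.0
shift cm [-1.14 38.16  0.21] roll 0.05 t 45.85
```

Next: over to yellow in the tray, and check blue on the way.

```bash
python3 -m creep '[[1,[-0.1,3,0],0],[1,[-0.2,7,0],0],[1,[-0.3,11,0],0],[1,[-0.4,15,0],0],[1,[-0.6,19,0],0],[1,[-0.7,23,0],0],[1,[-0.8,27,0],0],[1,[-0.9,31,0],0],[1,[-1,35,0],0],[1,[-1.1,38.1,0],0],[1,[-1.1,38.1,0],0],[1,[-1.1,38.1,0],0]]' 20
python3 - <<'E'
from h import *
np.set_printoptions(precision=1,suppress=True)
t=shot("top","t12"); s=shot("side","s12")
for w in whites(t,185,150,400): print("cap",w[0],w[1],onz("top",w[0],122))
for thr in(200,190,180,170):
    for w in whites(s[150:300,250:400],thr,60,400): print(thr,"side",w[0]+[250,150],w[1],onz("side",w[0]+[250,150],122))
go(484,-335,44,-.22)
E
```

```text
clock: 47.05
eef_pos: [482.9, -334.3, 178.1]
eef_rot: [-3.141, 0.002, -0.217]
wrist_force: [0.7, 0.3, -0.4]
finger_gap: 93.9
finger_force: 0.0
cap [550.  355.5] [17.3 18.3] [ 415.2 -328.4  122. ]
cap [240.8 320.5] [17.2 17.4] [457.8 147.5 122. ]
cap [ 20.4 293.4] [23.3 49.2] [492.6 497.8 122. ]
cap [314.3 247.5] [17.3 17.5] [573.5  35.2 122. ]
180 side [328.8 278. ] [ 7.5 24.3] [ 521.4 -133.5  122. ]
180 side [305.7 284.3] [17.  25.6] [ 488.1 -125.   122. ]
180 side [255.6 286.5] [ 3.7 41. ] [426.6 -89.7 122. ]
180 side [266.8 263.4] [ 5.3 19. ] [459.4 -61.7 122. ]
170 side [255.  287.2] [13.2 44.3] [425.5 -90.3 122. ]
170 side [268.8 263.4] [14.8 23. ] [461.9 -63.5 122. ]
shift cm [ 0.1  0.1 13.5] roll 0.06 t 47.15
```

Blue cap is at (573.5,35.2) against its coaster at (574.0,34.1), which is good. Now yellow.

```bash
python3 -m creep '[[1,[0.1,0.1,2],0],[1,[0.1,0.1,4],0],[1,[0.1,0.1,6],0],[1,[0.1,0.1,8],0],[1,[0.1,0.1,10],0],[1,[0.1,0.1,12],0],[1,[0.1,0.1,13.5],0],[1,[0.1,0.1,13.5],0],[1,[0.1,0.1,13.5],0]]' 20
python3 -m creep '[[-1,[0,0,0],0],[-1,[0,0,0],0],[-1,[0,0,0],0],[-1,[0,0,0],0],[-1,[0,0,0],0],[-1,[0,0,0],0],[-1,[0,0,0],0],[-1,[0,0,0],0],[-1,[0,0,0],0],[-1,[0,0,0],0]]' 20
python3 -m creep '[[-1,[0,0,-0.5],0],[-1,[0,0,-2],0],[-1,[0,0,-4],0],[-1,[0,0,-6],0],[-1,[0,0,-8],0],[-1,[0,0,-10],0],[-1,[0,0,-11],0],[-1,[0,0,-11],0],[-1,[0,0,-11],0],[-1,[0,0,-11],0]]'
python3 - <<'E'
from h import *
go(515,-20.4,154)
E
```

```text
clock: 48.05
eef_pos: [484.5, -335.4, 44.9]
eef_rot: [3.141, -0.0, -0.215]
wrist_force: [-0.0, -1.1, -0.3]
finger_gap: 93.9
finger_force: 0.0
clock: 49.05
eef_pos: [484.0, -335.7, 44.3]
eef_rot: [-3.142, 0.0, -0.216]
wrist_force: [-0.4, 0.2, -0.9]
finger_gap: 39.7
finger_force: 19.9
clock: 50.05
eef_pos: [483.7, -335.4, 153.3]
eef_rot: [-3.141, 0.002, -0.216]
wrist_force: [-0.1, 0.5, -0.6]
finger_gap: 39.5
finger_force: 19.9
shift cm [ -3.68 -31.44  -0.04] roll 0 t 50.05
```

```bash
python3 -m creep '[[-1,[-0.2,-1.5,0],0],[-1,[-0.5,-4.5,0],0],[-1,[-1,-8,0],0],[-1,[-1.4,-12,0],0],[-1,[-1.9,-16,0],0],[-1,[-2.4,-20,0],0],[-1,[-2.8,-24,0],0],[-1,[-3.2,-27.5,0],0],[-1,[-3.5,-30,0],0],[-1,[-3.7,-31.4,0],0],[-1,[-3.7,-31.4,0],0],[-1,[-3.7,-31.4,0],0]]'
python3 -m creep '[[-1,[0,0,0],0],[-1,[0,0,0],0],[-1,[0,0,0],0]]'
python3 - <<'E'
from h import *
go(515,-20.4,50.3)
E
```

```text
clock: 51.25
eef_pos: [514.9, -21.4, 154.2]
eef_rot: [3.141, 0.0, -0.215]
wrist_force: [0.1, -0.2, -1.6]
finger_gap: 39.8
finger_force: 19.9
clock: 51.55
eef_pos: [515.0, -21.7, 154.3]
eef_rot: [3.142, 0.0, -0.217]
wrist_force: [-0.2, -0.2, -1.5]
finger_gap: 39.8
finger_force: 19.9
shift cm [-0.03 -0.13 10.4 ] roll 0 t 51.55
```

```bash
python3 -m creep '[[-1,[0,-0.1,2],0],[-1,[0,-0.1,4],0],[-1,[0,-0.1,6],0],[-1,[0,-0.1,8],0],[-1,[0,-0.1,9.5],0],[-1,[0,-0.1,10.1],0],[-1,[0,-0.1,10.3],0],[-1,[0,-0.1,10.3],0],[-1,[0,-0.1,10.3],0],[-1,[0,-0.1,10.4],0],[-1,[0,-0.1,10.4],0]]'
python3 -m creep '[[1,[0,0,0],0],[1,[0,0,0],0],[1,[0,0,0],0],[1,[0,0,0],0],[1,[0,0,0],0],[1,[0,0,0],0],[1,[0,0,0],0],[1,[0,0,-3],0],[1,[0,0,-7],0],[1,[0,0,-11],0],[1,[0,0,-13],0],[1,[0,0,-13],0]]'
python3 - <<'E'
from h import *
go(415,-332,180,-.22)
E
```

```text
clock: 52.65
eef_pos: [515.4, -20.1, 50.6]
eef_rot: [-3.142, -0.0, -0.216]
wrist_force: [-0.3, -0.4, -1.1]
finger_gap: 39.8
finger_force: 19.9
clock: 53.85
eef_pos: [516.5, -20.2, 183.2]
eef_rot: [-3.141, -0.005, -0.216]
wrist_force: [-0.3, 0.0, -0.9]
finger_gap: 93.8
finger_force: 0.0
shift cm [-3.24 32.63  0.29] roll 0.05 t 53.85
```

```bash
python3 -m creep '[[1,[-0.3,3,0],0],[1,[-0.7,7,0],0],[1,[-1.1,11,0],0],[1,[-1.5,15,0],0],[1,[-1.9,19,0],0],[1,[-2.3,23,0],0],[1,[-2.7,27,0],0],[1,[-3,30,0],0],[1,[-3.2,32.6,0],0],[1,[-3.2,32.6,0],0],[1,[-3.2,32.6,0],0],[1,[-3.2,32.6,0],0]]' 20
python3 - <<'E'
from h import *
np.set_printoptions(precision=1,suppress=True)
t=shot("top","t13"); s=shot("side","s13")
for w in whites(t,185,150,400): print("cap",w[0],w[1],onz("top",w[0],122))
go(415,-332,44,-.22)
E
```

```text
clock: 55.05
eef_pos: [414.5, -330.7, 179.8]
eef_rot: [-3.141, 0.001, -0.215]
wrist_force: [0.2, 0.1, 0.5]
finger_gap: 93.8
finger_force: 0.0
cap [550.4 353.4] [12.6 19.5] [ 418.4 -329.   122. ]
cap [240.8 320.5] [17.2 17.4] [457.8 147.5 122. ]
cap [ 10.3 296.9] [11.7 24.2] [486.8 513.9 122. ]
cap [348.9 286.7] [17.6 17.9] [513.8 -19.6 122. ]
cap [314.3 247.5] [17.4 17.5] [573.5  35.2 122. ]
shift cm [ 0.1  0.1 13.6] roll 0.06 t 55.15
```

Yellow is within 1 mm of its coaster centre. Red last.

```bash
python3 -m creep '[[1,[0.1,0.1,2],0],[1,[0.1,0.1,4],0],[1,[0.1,0.1,6],0],[1,[0.1,0.1,8],0],[1,[0.1,0.1,10],0],[1,[0.1,0.1,12],0],[1,[0.1,0.1,13.6],0],[1,[0.1,0.1,13.6],0],[1,[0.1,0.1,13.6],0]]' 20
python3 -m creep '[[-1,[0,0,0],0],[-1,[0,0,0],0],[-1,[0,0,0],0],[-1,[0,0,0],0],[-1,[0,0,0],0],[-1,[0,0,0],0],[-1,[0,0,0],0],[-1,[0,0,0],0],[-1,[0,0,0],0],[-1,[0,0,0],0]]' 20
python3 -m creep '[[-1,[0,0,-0.5],0],[-1,[0,0,-2],0],[-1,[0,0,-4],0],[-1,[0,0,-6],0],[-1,[0,0,-8],0],[-1,[0,0,-10],0],[-1,[0,0,-11],0],[-1,[0,0,-11],0],[-1,[0,0,-11],0],[-1,[0,0,-11],0]]'
python3 - <<'E'
from h import *
go(548,-94.8,154)
E
```

```text
clock: 56.05
eef_pos: [415.4, -332.5, 44.8]
eef_rot: [3.142, -0.0, -0.215]
wrist_force: [-0.0, 0.8, 0.5]
finger_gap: 93.8
finger_force: 0.0
clock: 57.05
eef_pos: [415.0, -332.8, 44.3]
eef_rot: [-3.142, 0.0, -0.216]
wrist_force: [0.4, -0.4, -0.4]
finger_gap: 39.6
finger_force: 19.9
clock: 58.05
eef_pos: [414.7, -332.5, 153.3]
eef_rot: [-3.141, 0.002, -0.216]
wrist_force: [0.7, 0.3, -0.7]
finger_gap: 40.0
finger_force: 19.9
shift cm [  7.93 -26.08  -0.06] roll 0 t 58.05
```

```bash
python3 -m creep '[[-1,[0.4,-1.3,0],0],[-1,[1.2,-3.9,0],0],[-1,[2.2,-7.3,0],0],[-1,[3.3,-10.8,0],0],[-1,[4.3,-14.3,0],0],[-1,[5.4,-17.8,0],0],[-1,[6.4,-21,0],0],[-1,[7.2,-23.7,0],0],[-1,[7.7,-25.4,0],0],[-1,[7.9,-26.1,0],0],[-1,[7.9,-26.1,0],0],[-1,[7.9,-26.1,0],0]]'
python3 -m creep '[[-1,[0,0,0],0],[-1,[0,0,0],0],[-1,[0,0,0],0]]'
python3 - <<'E'
from h import *
go(548,-94.8,50.3)
E
```

```text
clock: 59.25
eef_pos: [547.7, -95.1, 154.2]
eef_rot: [3.141, 0.0, -0.216]
wrist_force: [-0.0, 1.0, -1.2]
finger_gap: 39.5
finger_force: 19.9
clock: 59.55
eef_pos: [547.9, -95.3, 154.4]
eef_rot: [3.142, -0.0, -0.216]
wrist_force: [-0.5, -0.1, -1.0]
finger_gap: 39.9
finger_force: 19.9
shift cm [-0.   -0.05 10.41] roll 0 t 59.55
```

```bash
python3 -m creep '[[-1,[0,0,2],0],[-1,[0,0,4],0],[-1,[0,0,6],0],[-1,[0,0,8],0],[-1,[0,0,9.5],0],[-1,[0,0,10.1],0],[-1,[0,0,10.3],0],[-1,[0,0,10.3],0],[-1,[0,0,10.3],0],[-1,[0,0,10.4],0],[-1,[0,0,10.4],0]]'
python3 -m creep '[[1,[0,0,0],0],[1,[0,0,0],0],[1,[0,0,0],0],[1,[0,0,0],0],[1,[0,0,0],0],[1,[0,0,0],0],[1,[0,0,0],0],[1,[0,0,-3],0],[1,[0,0,-7],0],[1,[0,0,-11],0],[1,[0,0,-13],0],[1,[0,0,-13],0]]'
python3 -m creep '[[1,[-0.7,3,0],0],[1,[-1.5,7,0],0],[1,[-2.4,11,0],0],[1,[-3.2,15,0],0],[1,[-4.2,19,0],0],[1,[-5,23,0],0],[1,[-5.5,25,0],0],[1,[-5.5,25,0],0],[1,[-5.5,25,0],0]]'
python3 - <<'E'
from h import *
np.set_printoptions(precision=1,suppress=True)
t=shot("top","t14"); s=shot("side","s14")
for w in whites(t,185,150,400): print("cap",w[0],w[1],onz("top",w[0],122))
for c in HS: print(c,coaster2("top",t,c,(280,205,425,345)))
print(boat(t,140,245,195,310,50)[1])
t0=cv2.imread("pics/top0.png"); d=np.abs(t.astype(int)-t0).max(2)[110:170,205:270]; print("cup region diff",d.mean(),(d>40).sum())
E
```

```text
clock: 60.65
eef_pos: [548.2, -94.8, 50.6]
eef_rot: [3.142, -0.001, -0.216]
wrist_force: [-0.5, -0.3, -0.5]
finger_gap: 39.4
finger_force: 19.9
clock: 61.85
eef_pos: [549.2, -95.0, 183.5]
eef_rot: [3.141, -0.005, -0.216]
wrist_force: [0.1, 0.4, 0.2]
finger_gap: 94.1
finger_force: 0.0
clock: 62.75
eef_pos: [440.7, -326.8, 179.4]
eef_rot: [-3.141, 0.001, -0.216]
wrist_force: [0.4, 0.3, 0.4]
finger_gap: 93.8
finger_force: 0.0
cap [240.7 320.5] [17.2 17.4] [457.8 147.6 122. ]
cap [348.9 286.7] [17.6 17.8] [513.8 -19.6 122. ]
cap [397.4 266.2] [17.3 17.9] [546.9 -94.  122. ]
cap [314.3 247.5] [17.3 17.5] [573.5  35.2 122. ]
red (array([556.2, -92.2,  17.9]), np.float64(85.84259864824787))
yellow (array([514.4, -20.6,  25.7]), np.float64(88.43082007666538))
blue (array([576.4,  32.4,  20.6]), np.float64(82.22135075453178))
[[540.8 308.1  50. ]
 [527.  285.9  50. ]
 [489.1 277.6  50. ]
 [479.7 314.4  50. ]
 [518.9 323.7  50. ]]
cup region diff 2.322051282051282 0
```

Every bottle is within about 1 mm of its coaster centre, the boat is in the outline and the cup is unmoved. Handing in.

```bash
python3 -c "
from cell import manip
print(manip.sign_off())"
```

```text
the job is handed in; nothing more can be done
None
```

Job handed in at about 63 s: bottles to the tray, boat 2–3 mm off the outline's centre and lengthwise along it, then bottles back within about 1 mm of their coaster centres; I viewed 15 pictures (limit 14), and two early closings missed the hull, the second briefly gripping the cabin without visibly moving the boat.

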